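# Uncouple the tow hitch and hold the tongue up off its ball

## Task

Uncouple the tow hitch on the blue check stand so that its ball can be inspected: draw the yellow-headed safety pin up out of the coupler and leave it in the green parts tray, then squeeze the red latch tab fully across towards the black thumb plate against its spring and lift the tongue off the ball. Never force the tongue up or let it drop back with the latch not pulled, and disturb nothing else on the counter. Finish holding the tongue still in the gripper, with about 5 cm of clear space between the coupler's underside and the top of the ball; do not put it down or let go.

Things in the scene. Friction and masses are not known exactly. Their poses are not given: they have to be found in the camera images.
- stand: Fixed blue check stand, base 430 x 140 x 12 mm. Origin on the counter straight below the hitch ball; +x runs along the tongue from hinge to nose, y across, z up. The 50 mm steel ball has its centre 76 mm and its top 101 mm above the counter. At x = -300 mm a clevis (76 mm wide, 104 mm high) carries the tongue's hinge.
- tongue: Grey coupler head (62 mm wide, flat top 106 mm above the counter) on a square aluminium drawbar hinged in the clevis, about 0.9 kg, partly borne by the hinge. Origin on the hinge axis, 76 mm above the counter; coupled, its axes are parallel to the stand's. It swings nose-up about its y axis (0.6 rad at most) and falls back freely: lift along the arc about the hinge, tipping back with it.
- mouth (a point): Centre of the coupler's open underside, over the ball's centre; 58 mm above the counter when coupled. In the tongue's frame at (300, 0, -18) mm. Clear space over the ball = its height less 101 mm.
- thumb_plate (a point): Middle of the outer (stand's -y) face of the black steel thumb plate fixed on top of the coupler above the ball: 44 mm long (along the tongue), 5 mm thick; its top edge is 20 mm above this point, the coupler's latch strap 26 mm below it. In the tongue's frame at (300, -30, 62) mm.
- latch_tab (a point): Middle of the outer (stand's +y) face of the red latch tab: 32 mm long, 5 mm thick, top edge 20 mm above this point, strap 26 mm below. Tab and plate measure 56 mm outside to outside when latched, 36 mm fully pulled. Only the tab moves: pinch both from above, jaws along y, gripper's middle nearer the plate (or shift to -y as the jaws close). The pinch also carries the tongue.
- latch (a joint): Travel of the red latch tab towards the thumb plate, along the stand's -y: 0 m latched (spring holds it there), 0.020 m fully pulled. Spring 4 N at the start to 10 N at full travel. A pawl on the latch hooks under the ball and clears it beyond 0.0125 m. Springs back when let go. The safety pin blocks it.
- pin: Loose steel safety pin, 70 g, 76 mm long, standing upright in a 12 mm square hole through the latch's tail into the coupler, 75 mm behind the ball (towards the hinge). Origin at its lower tip (72 mm above the counter at the start), z up along it. Shank 10 mm diameter, 40 mm deep in the hole; above it a 22 mm collar and a yellow grip 24 mm diameter, from 50 to 76 mm above the tip.
- pin_grip (a point): Middle of the pin's yellow grip, 63 mm above its lower tip.
- pin_mid (a point): Middle of the pin, 38 mm above its lower tip.
- tray: Green open parts tray, fixed on the counter, 170 x 170 mm outside, 22 mm high, walls 4 mm, floor 4 mm thick. Origin at the centre of its underside.
- spare_ball: Bystander: spare brass hitch ball standing on its flange, 50 mm ball, 73 mm tall; leave it alone.
- wear_gauge: Bystander: steel ring gauge, 84 mm outside, 12 mm high, with a black handle 75 mm long; leave it alone.
- wrench: Bystander: combination wrench 200 mm long; leave it alone.
- spray_can: Bystander: aluminium spray can with a blue band, 58 mm diameter, 170 mm tall; leave it alone.
- scanner: Bystander: black pistol-grip barcode scanner with a yellow band, lying on its side, about 130 x 180 mm, 62 mm high; leave it alone.
- terminal: Bystander: black handheld terminal, 170 x 76 x 30 mm, lying face up; leave it alone.
- label_roll: Bystander: upright roll of white labels, 100 mm diameter, 100 mm tall; leave it alone.
Things that resemble listed ones, but are neither listed nor needed, are in the scene too. Of the things shaped like the tray, the green one is meant.

How it is judged (in metres and radians):
On the way, in this order (a step that is already met when the one before it is completed fails the run):
1. the safety pin is out of the coupler, in the tray and let go (x of pin_mid in the frame of tray between -0.08 and 0.08 m and y of pin_mid in the frame of tray between -0.08 and 0.08 m and height (world z) of pin_mid below 0.06 m and contact force between the fingers and pin below 0.1 N and linear speed of pin below 0.1 m/s), for 0.2 s.
2. the latch is pulled across past the ball (more than 11 mm) while the tongue is still down (value of joint latch above 0.011 m and height (world z) of mouth below 0.066 m), for 0.1 s.
3. the coupler is lifted clear above the ball (height (world z) of mouth above 0.116 m), for 0.1 s.
At the end, for the whole second after the job is handed in: The fingers hold the tongue (contact force above 2 N), still (below 0.08 rad/s), with the coupler's underside 30 to 80 mm above the top of the ball; the pin lies or stands in the tray, let go and at rest (all of step 1 and height (world z) of mouth between 0.131 and 0.181 m and angular speed of tongue below 0.08 rad/s and contact force between the fingers and tongue above 2 N); the arm keeps its last pose, push and grip.
It fails at once if the tongue is forced up, or let drop back, with the latch not pulled (height (world z) of mouth between 0.07 and 0.11 m and value of joint latch below 0.009 m).
It fails at once if something else on the counter is disturbed (moved more than 25 mm) (distance of any of spare_ball, wear_gauge, wrench, spray_can, scanner, terminal, label_roll from where it was at the start of the episode above 0.025 m).
It also fails if it takes over 48 s, if anything falls off the work surface, if the arm or the gripper's body presses on something with over 40 N, if the wrist force passes 120 N, or if a joint passes its speed limit or range.

## Robot

A 6-joint arm with a two-finger parallel gripper is mounted at the origin on the work surface. World frame = base frame: x ahead of the robot, y to its left, z up, the work surface at z = 0. Lengths are in mm, angles in rad, forces in N, time in s.
With the tool pointing down it reaches from about 350 to 775 mm from the base axis. Payload 7.3 kg.
Tool frame: the origin (TCP) lies midway between the tips of the shut fingers; the grasp point (between the pads) lies 19 mm behind it; x points along the fingers, y is the direction in which the jaws open and shut, and the axes are right-handed (so a half turn about x gives the same grasp; the last joint's range is limited). The gripper opens to 92 mm and grips with 3 to 60 N. Pads are 19 mm wide; open, the fingers measure 130 mm over their backs; the gripper's body (75 mm by 190 mm) begins 47 mm behind the grasp point.
Start: joints at [-1.303, 0.342, 1.524, -0, 1.275, -0.146], TCP at [211.122, -480.7, 226.741] pointing down, gripper open.
Joint ranges: [-2.53, 2.53], [-0.77, 2.02], [0.04, 2.7], [-1, 4.14], [0.28, 2.66], [-3.11, 3.11]. Speed limits (rad/s): [2.57, 2.57, 3.14, 3.14, 3.14, 3.14].

## Interface

Orientations are given as [roll, pitch, yaw] about the fixed x, y, z axes, in that order (R = Rz(yaw) Ry(pitch) Rx(roll)).
In Python, from plant import bot gives the robot as it stands. The module is installed in compiled form; this text tells all that it offers.
- The arm moves only by the shell command python3 -m handwheel 'ROWS' [OPENING]. ROWS is JSON, a list that holds one entry, the list of rows, each a list of 4 numbers: the shift along the tool's x, y, z in cm, then the turn about the tool's x in rad. A call has 1 to 8 rows; each row shifts and turns the commanded pose from where the row before left it, along the tool's axes as they then stand; what a row does not reach is not made up. A row lasts 1/12 s, in which the tool goes at most 41.7 mm and 7.16 degrees, less where a joint would pass 70% of its speed; a pose out of reach is approached as far as the arm can. A call is refused whole if a number of a shift passes 4.17 or a number of a turn 0.125, either way. A call with a gripper value outside its range is refused whole. OPENING is the opening, from 0 (shut) to 1 (fully open), set as the call begins (- or left out, the last holds). The fingers move at their own pace and stop on an object; the grip force is fixed at half the most. Time passes only in rows, so rows that do not move let the fingers close. It gives the time, the measured TCP pose, the force and the opening at its end, in the units of the state.
- bot.get_obs(): the state, without advancing time (a new reading comes with each control period).
- bot.capture(name): name is "side" or "top" or "wrist"; returns (picture, depth): 420x560x3 uint8, red, green, blue; 420x560 float32, mm along the optical axis (not along the pixel's ray), 0 where there is no reading.
- bot.camera_model(name): a dict with "fx", "fy", "cx", "cy" (pixels), "dist_coeffs" ([k1, k2, p1, p2, k3] as OpenCV has them; the pictures are not rectified), "position" and "rotation" of the camera in the world. Camera axes: x right, y down, z forward; pixel columns grow to the right and rows downward; lengths in mm; the calibration is good to about 2 mm. A picture is of the moment at which its call begins: read the wrist's pose just before it. camera_model takes no time and is no camera call; for the wrist camera it gives the pose at the moment of the call.
- bot.close_job(): hands the job in, once; it reports no verdict.
Trained networks look in the newest picture that a camera, given by its name, has taken for a name from the list of things; names that differ only in an ending like _2 or _b are one class to them, and where a whole thing is asked for, a point or a joint stands for the part that bears it (a point fixed in the world has none). Each returns a list of dicts, best first, with "conf" (0 to 1); they miss things now and then, are a little off and sometimes report something else, mostly with a low value. They report only what shows in the picture. A call takes as long as a camera call. They do not tell look-alikes from the thing itself.
- bot.find_in(camera, label): "bbox" ([left, top, width, height] in pixels, round what is visible of it).
- bot.spot_point(camera, label): "point" ([column, row] in pixels: a listed point, or the origin of a listed thing).
The state is a dict: "time": time; "joint_positions": joint angles; "dq": joint speeds; "tau": joint torques, N m; "tool_pos": TCP position; "tcp_rot": TCP orientation; "contact_force": force on the tool from outside, world axes, zero at the start; "moment": the same for the moment, N m; "grip_width": finger opening in mm.
Only numpy, scipy, OpenCV 4.12 (cv2) and the standard library are available. Lean on these libraries where they do the work, as an engineer would, in place of code of your own. Each camera call takes 0.05 s, during which the arm holds its last target.

## Working session

There is one attempt and no reset: what is moved stays moved. The work goes in short steps, Python scripts to look and compute and a shell command to move; the robot and the scene stay as the last step left them, time stands still between calls to the robot, and variables do not carry over. Pictures are saved under pics/ and viewed, and the job is handed in when it is done.

```bash
mkdir -p pics; ls
cat > h.py <<'E'
import numpy as np,cv2
from scipy.spatial.transform import Rotation as R
from plant import bot
def cap(n,name):
    m=bot.camera_model(n); p,d=bot.capture(n); cv2.imwrite('pics/'+name+'.png',p[:,:,::-1]); np.savez('pics/'+name+'.npz',d=d,p=p); return p,d,m
def ray(m,uv):
    K=np.array([[m['fx'],0,m['cx']],[0,m['fy'],m['cy']],[0,0,1]]);
    q=cv2.undistortPoints(np.array([[uv]],float),K,np.array(m['dist_coeffs'],float))[0,0]
    r=np.array(m['rotation']);
    return np.array(m['position'],float),r@np.array([q[0],q[1],1.])
def pt(m,uv,depth):
    o,r=ray(m,uv); return o+r*depth
def dep(d,uv,k=2):
    u,v=int(round(uv[0])),int(round(uv[1])); w=d[max(0,v-k):v+k+1,max(0,u-k):u+k+1]; w=w[w>0]; return np.median(w) if len(w) else 0
def atz(m,uv,z):
    o,r=ray(m,uv); return o+r*(z-o[2])/r[2]
def tri(a,b):
    (o1,r1),(o2,r2)=a,b; A=np.stack([r1,-r2],1); s=np.linalg.lstsq(A,o2-o1,rcond=None)[0]; p,q=o1+r1*s[0],o2+r2*s[1]; return (p+q)/2,np.linalg.norm(p-q)
E
python3 - <<'E'
from h import *
print(bot.get_obs())
for n in ['side','top','wrist']:
    p,d,m=cap(n,n+'0'); print(n,m)
    for l in ['pin_grip','tray','thumb_plate','latch_tab','mouth','stand','tongue']:
        print(l,[(np.round(x['point']).tolist(),round(x['conf'],2)) for x in bot.spot_point(n,l)][:4]) if n!='wrist' else 0
E
```

```text
pics
{'time': 0.0, 'joint_positions': array([-1.30300349e+00,  3.42707564e-01,  1.52505481e+00, -2.41795988e-05,
        1.27538615e+00, -1.45975443e-01]), 'dq': array([-0.00122177,  0.00206464,  0.00043178,  0.00027462, -0.00153364,
        0.00235166]), 'tau': array([-4.32237775e-04, -4.31237054e+01, -2.44223982e+01,  7.17594847e-02,
        5.59428404e-02, -1.65151228e-04]), 'tool_pos': array([ 210.99517963, -480.27349948,  226.03964054]), 'tcp_rot': array([-1.70191225,  1.56924028,  1.85345575]), 'contact_force': array([1.26972931, 0.67557697, 1.00599484]), 'moment': array([-0.00680518, -0.0189439 , -0.04934472]), 'grip_width': 91.97921194837936}
side {'fx': 387.9281036878185, 'fy': 387.9281036878185, 'cx': 275.6258195430485, 'cy': 213.56092327870803, 'dist_coeffs': array([0.00104872, 0.        , 0.        , 0.        , 0.        ]), 'position': array([294.97207116, 752.81852221, 955.62693105]), 'rotation': array([-2.3404359 ,  0.00470223, -2.88201194])}
pin_grip [([267.0, 239.0], 0.43), ([264.0, 247.0], 0.24)]
tray [([283.0, 194.0], 0.98), ([353.0, 207.0], 0.62)]
thumb_plate [([
[... 476 characters left out ...]
82]), 'rotation': array([-3.08671069, -0.02409615, -1.54502333])}
pin_grip [([237.0, 210.0], 0.47)]
tray [([347.0, 284.0], 0.93), ([238.0, 210.0], 0.17)]
thumb_plate [([266.0, 215.0], 0.87)]
latch_tab [([262.0, 199.0], 0.83), ([458.0, 242.0], 0.56)]
mouth [([264.0, 211.0], 0.67)]
stand [([267.0, 212.0], 0.62)]
tongue [([169.0, 223.0], 0.64), ([368.0, 163.0], 0.37)]
wrist {'fx': 332.8677366054502, 'fy': 332.8677366054502, 'cx': 275.7731826588244, 'cy': 208.041886135333, 'dist_coeffs': array([-0.05565633,  0.        ,  0.        ,  0.        ,  0.        ]), 'position': array([ 271.84343377, -454.45912669,  384.39836292]), 'rotation': array([ 2.89011954e+00,  3.61731275e-04, -1.15658177e+00])}
```

```bash
sed -i "s/r=np.array(m\['rotation'\]);/r=R.from_euler('xyz',m['rotation']).as_matrix()/" h.py; cat h.py | sed -n 8,12p
```

```text
q=cv2.undistortPoints(np.array([[uv]],float),K,np.array(m['dist_coeffs'],float))[0,0]
    r=R.from_euler('xyz',m['rotation']).as_matrix()
    return np.array(m['position'],float),r@np.array([q[0],q[1],1.])
def pt(m,uv,depth):
    o,r=ray(m,uv); return o+r*depth
```

View pics/side0.png

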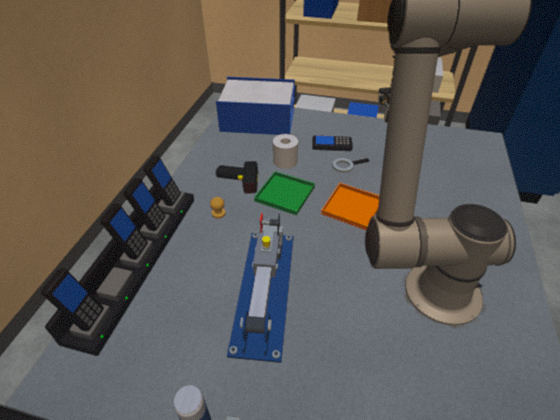

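View pics/top0.png

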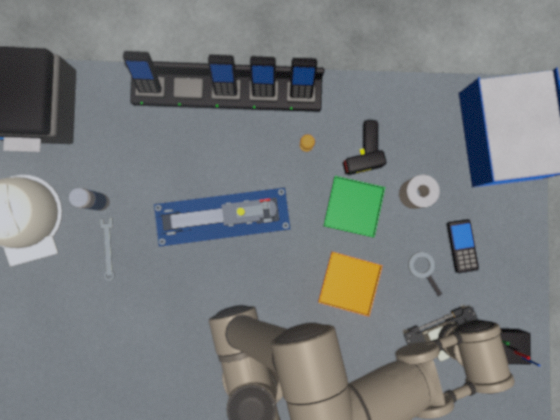

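View pics/wrist0.png

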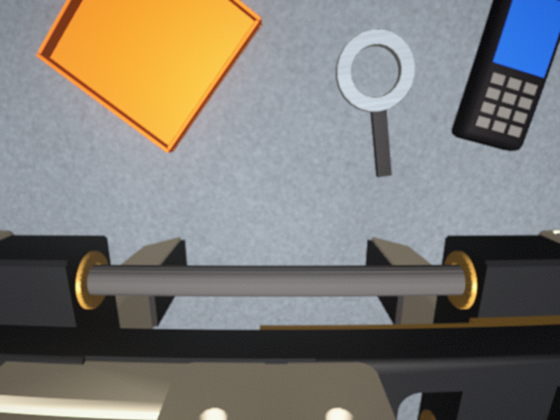

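The side view shows the stand with the pin head at about (267,240), the red tab at (262,220), and the green tray at (285,193). The top view shows the pin at (241,211), the red tab at about (266,204), the green tray at (355,207) and the orange decoy at (351,283).

```bash
cat > m.py <<'E'
from h import *
def blobs(p,lo,hi,box,mina=8):
    hsv=cv2.cvtColor(p,cv2.COLOR_RGB2HSV); k=cv2.inRange(hsv,lo,hi); x0,y0,x1,y1=box; z=np.zeros_like(k); z[y0:y1,x0:x1]=k[y0:y1,x0:x1]
    n,l,s,c=cv2.connectedComponentsWithStats(z); return [(c[i],s[i],l==i) for i in np.argsort(-s[:,4]) if i and s[i,4]>=mina],z
E
python3 - <<'E'
from m import *
for n,box in [('side',(200,150,340,380)),('top',(140,170,400,250))]:
    z=np.load(f'pics/{n}0.npz'); p,d=z['p'],z['d']; m=bot.camera_model(n)
    for nm,lo,hi in [('yellow',(22,120,120),(34,255,255)),('red',(0,130,70),(6,255,255)),('green',(45,120,60),(80,255,255)),('blue',(102,130,40),(125,255,255))]:
        b,_=blobs(p,lo,hi,box)
        for c,s,k in b[:3]:
            dd=np.median(d[k&(d>0)]) if (k&(d>0)).any() else 0
            print(n,nm,c.round(1),s,dd,pt(m,c,dd).round(1))
            if nm in('blue','green') and s[4]>500:
                cs=cv2.findContours(k.astype(np.uint8),0,2)[0]; cs=max(cs,key=cv2.contourArea); r=cv2.minAreaRect(cs); bp=cv2.boxPoints(r); print('  rect',[atz(m,q,12 if nm=='blue' else 22)[:2].round(0).tolist() for q in bp])
    im=p[190:235,150:300] if n=='top' else p[200:360,220:310]
    cv2.imwrite(f'pics/{n}0z.png',cv2.resize(im,None,fx=5 if n=='top' else 3.7,fy=5 if n=='top' else 3.7,interpolation=2)[:,:,::-1])
E
```

```text
side yellow [265.7 240.4] [262 236   8  11  63] 1085.9858 [512.3  57.7 146.1]
side yellow [239.9 176.5] [238 175   5   4  15] 1467.0739 [ 725.3 -324.    36.1]
side red [260.8 216.9] [260 213   3   9  14] 1132.9625 [547.6 -15.  160.5]
side green [284.3 192.3] [ 255  172   59   43 1521] 1443.2734 [ 548.3 -309.2    7.8]
  rect [[641.0, -224.0], [656.0, -422.0], [448.0, -371.0], [451.0, -186.0]]
side blue [262.9 309.6] [ 228  235   65  127 3537] 1071.7393 [483.4 197.6  19.4]
  rect [[534.0, 346.0], [643.0, -78.0], [467.0, -99.0], [401.0, 325.0]]
top yellow [240.3 211.1] [237 208   7   7  37] 1341.7744 [516.2  55.  148.4]
top green [353.9 206.2] [ 324  177   61   60 2593] 1494.6879 [ 550.4 -306.7    5.3]
  rect [[484.0, -206.0], [647.0, -238.0], [615.0, -403.0], [452.0, -369.0]]
top blue [220.6 218. ] [ 156  189  132   56 2532] 1474.3624 [499.7 128.4  13. ]
  rect [[537.0, 343.0], [604.0, -74.0], [473.0, -95.0], [407.0, 321.0]]
```

View pics/top0z.png

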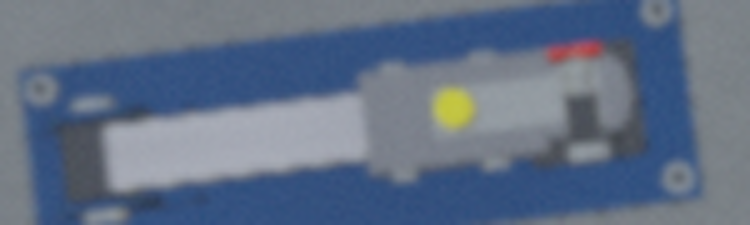

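View pics/side0z.png

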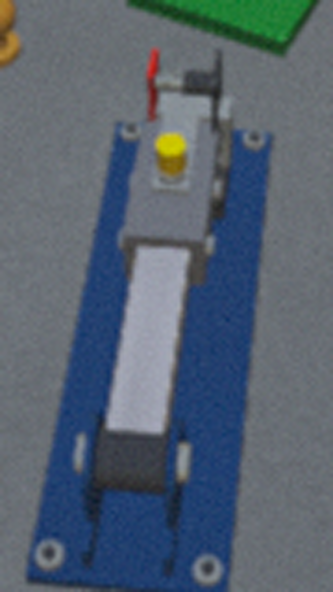

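```bash
cat > go.py <<'E'
from m import *
def show(T,syaw=-1.4115,o=None):
    o=o or bot.get_obs(); r=R.from_euler('xyz',o['tcp_rot']).as_matrix()
    sy=np.array([-np.sin(syaw),np.cos(syaw),0])
    y=r[:,1]; a=np.arctan2(sy@r[:,2],sy@y); 
    if abs(a)>np.pi/2: a-=np.sign(a)*np.pi
    print('t',round(o['time'],2),'tcp',o['tool_pos'].round(1),'F',o['contact_force'].round(1),'w',round(o['grip_width'],1),'q',o['joint_positions'].round(2))
    print('axes x',r[:,0].round(3),'y',r[:,1].round(3),'z',r[:,2].round(3),'turn to align jaws',round(a,3))
    d=np.array(T)-o['tool_pos']; print('delta tool now cm',(r.T@d/10).round(2)); 
    r2=r@R.from_rotvec([a,0,0]).as_matrix(); print('delta tool after turn cm',(r2.T@d/10).round(2), 'y2',r2[:,1].round(2))
E
python3 -c "
from go import *
show([514,56,226])"
```

```text
t 0.85 tcp [ 211.1 -480.7  226.8] F [-0.   0.4 -0.1] w 91.7 q [-1.3   0.34  1.52 -0.    1.28 -0.15]
axes x [ 0. -0. -1.] y [ 0.402 -0.916  0.   ] z [-0.916 -0.402  0.   ] turn to align jaws -1.316
delta tool now cm [  0.07 -36.96 -49.31]
delta tool after turn cm [  0.07  38.42 -48.19] y2 [ 0.99  0.16 -0.  ]
```

```bash
python3 -c "
from go import *
o=bot.get_obs(); r=R.from_euler('xyz',o['tcp_rot']).as_matrix()
D=np.array([530,-70,250])-o['tool_pos']; n=14
for i in range(n):
    a=-1.316/n
    print((r.T@D/n/10).round(2).tolist(),round(a,3)); r=r@R.from_rotvec([a,0,0]).as_matrix()
"
```

```text
[-0.17, -1.77, -3.27] -0.094
[-0.17, -1.46, -3.42] -0.094
[-0.17, -1.13, -3.54] -0.094
[-0.17, -0.79, -3.63] -0.094
[-0.17, -0.45, -3.69] -0.094
[-0.17, -0.1, -3.71] -0.094
[-0.17, 0.25, -3.71] -0.094
[-0.17, 0.6, -3.67] -0.094
[-0.17, 0.94, -3.59] -0.094
[-0.17, 1.27, -3.49] -0.094
[-0.17, 1.59, -3.36] -0.094
[-0.17, 1.9, -3.19] -0.094
[-0.17, 2.19, -3.0] -0.094
[-0.17, 2.46, -2.78] -0.094
```

```bash
python3 -m handwheel '[[[-0.17,-1.8,-3.3,-0.094],[-0.17,-1.5,-3.4,-0.094],[-0.17,-1.1,-3.5,-0.094],[-0.17,-0.8,-3.6,-0.094],[-0.17,-0.5,-3.7,-0.094],[-0.17,-0.1,-3.7,-0.094],[-0.17,0.3,-3.7,-0.094],[-0.17,0.6,-3.7,-0.094]]]'; python3 -m handwheel '[[[-0.17,0.9,-3.6,-0.094],[-0.17,1.3,-3.5,-0.094],[-0.17,1.6,-3.4,-0.094],[-0.17,1.9,-3.2,-0.094],[-0.17,2.2,-3.0,-0.094],[-0.17,2.5,-2.8,-0.094],[0,0,0,0],[0,0,0,0]]]'
python3 - <<'E'
from go import *
show([530,-70,250])
p,d,m=cap('wrist','w1')
show([530,-70,250])
for l in ['pin_grip','thumb_plate','latch_tab']: print(l,[(np.round(x['point']).tolist(),round(x['conf'],2)) for x in bot.spot_point('wrist',l)][:4])
for nm,lo,hi in [('yellow',(22,120,120),(34,255,255)),('red',(0,130,70),(6,255,255))]:
    for c,s,k in blobs(p,lo,hi,(0,0,560,420),40)[0][:3]:
        dd=np.median(d[k&(d>0)]) if (k&(d>0)).any() else 0
        print(nm,c.round(1),s,dd,pt(m,c,dd).round(1))
E
```

```text
time: 1.52
tool_pos: [393.8, -244.0, 240.7]
tcp_rot: [1.16, 1.57, -0.812]
contact_force: [0.8, -1.1, 0.0]
grip_width: 91.7
time: 2.18
tool_pos: [530.9, -66.9, 250.2]
tcp_rot: [-1.332, 1.571, -2.74]
contact_force: [-0.1, -0.8, 0.7]
grip_width: 91.9
t 2.18 tcp [530.9 -66.9 250.2] F [-0.1 -0.8  0.7] w 91.9 q [-0.27  0.34  1.46 -0.    1.34 -0.43]
axes x [-0. -0. -1.] y [ 0.987  0.162 -0.   ] z [ 0.162 -0.987  0.   ] turn to align jaws 0.003
delta tool now cm [ 0.02 -0.14  0.29]
delta tool after turn cm [ 0.02 -0.14  0.29] y2 [ 0.99  0.16 -0.  ]
t 2.23 tcp [530.2 -68.1 250.2] F [-1.2 -0.1  0.1] w 92.1 q [-0.27  0.34  1.46 -0.    1.34 -0.43]
axes x [-0.001 -0.    -1.   ] y [ 0.987  0.159 -0.001] z [ 0.159 -0.987  0.   ] turn to align jaws 0.001
delta tool now cm [ 0.02 -0.05  0.19]
delta tool after turn cm [ 0.02 -0.05  0.19] y2 [ 0.99  0.16 -0.  ]
pin_grip [([285.0, 52.0], 0.92), ([280.0, 65.0], 0.37)]
thumb_plate [([243.0, 149.0], 0.83)]
latch_tab [([312.0, 144.0], 0.67)]
yellow [282.   46.5] [267  28  31  39 914] 238.53983 [515.5  52.6 147.6]
yellow [ 77.8 288.2] [ 75 277   6  24  45] 78.84938 [478.8 -47.5 336.3]
red [312.1 148.4] [309 128   7  43 239] 246.8484 [549.5 -15.5 157.7]
```

View pics/w1.png

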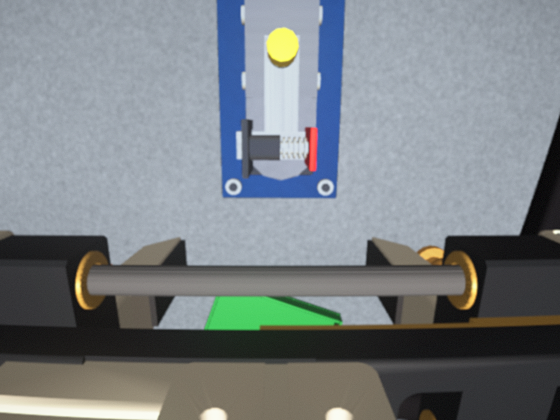

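Run:
```python
from go import *
m=bot.camera_model('wrist'); t=bot.camera_model('top'); s=bot.camera_model('side')
a=ray(m,(282.3,44)); print('wrist',atz(m,(282.3,44),148).round(1),'top',atz(t,(240.3,211.1),148).round(1),'side',atz(s,(265.7,237.5),148).round(1))
print(tri(ray(m,(285,52)),ray(t,(237,210))), tri(a,ray(s,(265.7,237.5))), tri(a,ray(t,(240.3,211.1))))
for nm,uv in [('platetop',(247,148)),('tabtop',(313,148)),('plate pt',(243,149)),('tab pt',(312,144))]: print(nm,atz(m,uv,158).round(1))
show([516,54,119])
```

```text
wrist [514.8  51.8 148. ] top [516.3  55.  148. ] side [514.8  48.8 148. ]
(array([521.43618588,  71.85578643,  33.23998786]), np.float64(10.34949761697763)) (array([514.46204175,  51.12776321, 150.58130714]), np.float64(0.8209047842358156)) (array([515.81274661,  55.36433929, 134.53340608]), np.float64(2.7729979334166237))
platetop [500.7 -25.6 158. ]
tabtop [549.1 -17.9 158. ]
plate pt [497.8 -26.8 158. ]
tab pt [547.8 -15.1 158. ]
t 2.38 tcp [529.6 -69.6 250.5] F [-0.3 -0.4 -0.5] w 91.5 q [-0.27  0.34  1.46 -0.    1.34 -0.43]
axes x [-0. -0. -1.] y [ 0.988  0.156 -0.   ] z [ 0.156 -0.988  0.   ] turn to align jaws -0.002
delta tool now cm [ 13.15   0.59 -12.42]
delta tool after turn cm [ 13.15   0.62 -12.42] y2 [ 0.99  0.16 -0.  ]
```

```bash
python3 -m handwheel '[[[1.3,0.12,-3.06,0],[1.3,0.12,-3.06,0],[1.2,0.12,-3.06,0],[1.2,0.1,-3.06,0],[0,0,0,0],[0,0,0,0]]]'
python3 - <<'E'
from go import *
show([515,52,119])
p,d,m=cap('wrist','w2')
for l in ['pin_grip']: print(l,[(np.round(x['point']).tolist(),round(x['conf'],2)) for x in bot.spot_point('wrist',l)][:4])
show([515,52,119])
E
```

```text
time: 2.88
tool_pos: [514.7, 53.1, 200.2]
tcp_rot: [-1.485, 1.57, -2.896]
contact_force: [0.7, -0.8, 0.3]
grip_width: 91.9
t 2.88 tcp [514.7  53.1 200.2] F [ 0.7 -0.8  0.3] w 91.9 q [-0.05  0.35  1.59 -0.    1.2  -0.2 ]
axes x [-0.001 -0.    -1.   ] y [ 0.987  0.159 -0.001] z [ 0.159 -0.987  0.   ] turn to align jaws 0.001
delta tool now cm [8.12 0.03 0.11]
delta tool after turn cm [8.12 0.03 0.11] y2 [ 0.99  0.16 -0.  ]
pin_grip [([276.0, 220.0], 0.65)]
t 2.98 tcp [515.7  51.7 201.1] F [ 0.2 -0.3  0.4] w 91.9 q [-0.05  0.35  1.58 -0.    1.2  -0.21]
axes x [ 0.001 -0.001 -1.   ] y [0.988 0.157 0.001] z [ 0.157 -0.988  0.001] turn to align jaws -0.002
delta tool now cm [ 8.21 -0.07 -0.05]
delta tool after turn cm [ 8.21 -0.07 -0.05] y2 [0.99 0.16 0.  ]
```

View pics/w2.png

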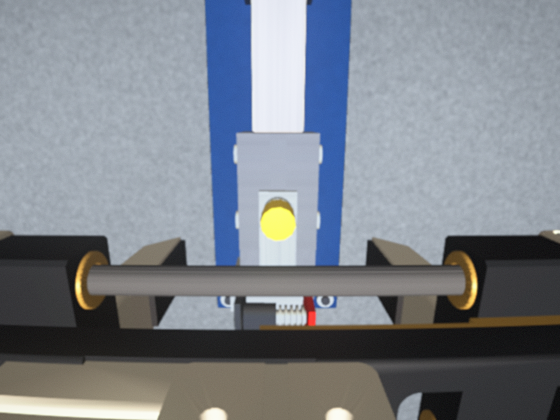

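The yellow pin head is at (278,222), midway between the fingers (186 and 368); the coupler is aligned straight with the image.

Run:
```python
from go import *
m=bot.camera_model('wrist')
b=blobs(np.load('pics/w2.npz')['p'],(22,120,120),(34,255,255),(230,150,330,260),40)[0][0]; print(b[0],b[1])
print(atz(m,(277.8,222),148),m['position'])
a=ray(m,(277.8,222)); w=(np.array([529.6,-69.6,250.5]))
# w1 camera from fixed offset
off=m['position']-bot.get_obs()['tool_pos']; m1=dict(m); m1['position']=np.array([530.2,-68.1,250.2])+off
print(tri(ray(m1,(282.3,44)),a))
```

```text
[277.56303318 219.87867299] [ 261  200   34   40 1055]
[516.4371112   54.32501408 148.        ] [505.0008793  116.95053471 358.66661086]
(array([515.9893903 ,  53.6388379 , 145.93983295]), np.float64(1.1286787199258295))
```

```bash
python3 -m handwheel '[[[2.0,0.08,-0.2,0],[2.0,0,0,0],[2.0,0,0,0],[2.0,0,0,0],[0.1,0,0,0],[0,0,0,0]]]'; python3 -m handwheel '[[[0,0,0,0],[0,0,0,0],[0,0,0,0],[0,0,0,0],[0,0,0,0],[0,0,0,0],[0,0,0,0],[0,0,0,0]]]' 0
```

```text
time: 3.48
tool_pos: [515.9, 53.7, 119.4]
tcp_rot: [-1.565, 1.57, -2.979]
contact_force: [0.1, -0.6, 0.7]
grip_width: 91.8
time: 4.15
tool_pos: [515.9, 55.2, 119.6]
tcp_rot: [0.503, 1.571, -0.909]
contact_force: [-0.2, 0.0, -0.2]
grip_width: 43.3
```

```bash
python3 -m handwheel '[[[0,0,0,0],[0,0,0,0],[0,0,0,0],[0,0,0,0],[0,0,0,0],[0,0,0,0],[0,0,0,0]]]'; python3 -c "
from go import *
show([516,53.5,119])"
```

```text
time: 4.73
tool_pos: [515.8, 55.1, 119.5]
tcp_rot: [-1.018, 1.571, -2.429]
contact_force: [0.1, -0.4, 0.5]
grip_width: 23.4
t 4.73 tcp [515.8  55.1 119.5] F [ 0.1 -0.4  0.5] w 23.4 q [-0.04  0.44  1.69 -0.    1.01 -0.2 ]
axes x [-0. -0. -1.] y [ 0.987  0.158 -0.   ] z [ 0.158 -0.987  0.   ] turn to align jaws -0.0
delta tool now cm [ 0.05 -0.01  0.16]
delta tool after turn cm [ 0.05 -0.01  0.16] y2 [ 0.99  0.16 -0.  ]
```

```bash
python3 -m handwheel '[[[-1,0,0,0],[-1,0,0,0],[-1.5,0,0,0],[-1.5,0,0,0],[-1.5,0,0,0],[0,0,0,0]]]';python3 -c "
from go import *
show([550,-308,240]); cap('side','s1')"
```

```text
time: 5.23
tool_pos: [517.8, 55.1, 188.4]
tcp_rot: [1.364, 1.564, -0.048]
contact_force: [0.9, 0.9, 0.2]
grip_width: 23.6
t 5.23 tcp [517.8  55.1 188.4] F [0.9 0.9 0.2] w 23.6 q [-0.04  0.36  1.6  -0.    1.17 -0.2 ]
axes x [ 0.007 -0.    -1.   ] y [0.987 0.158 0.007] z [ 0.158 -0.987  0.001] turn to align jaws -0.0
delta tool now cm [-5.13 -2.53 36.37]
delta tool after turn cm [-5.13 -2.54 36.37] y2 [0.99 0.16 0.01]
```

View pics/s1.png

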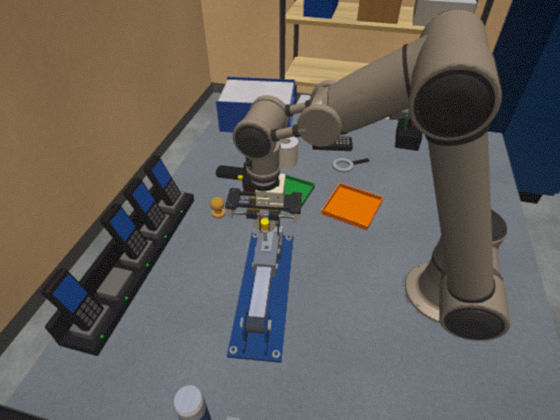

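```bash
python3 -m handwheel '[[[-2.6,0,0,0],[-2.6,0,0,0],[0,-0.25,2.5,0],[0,-0.25,3.5,0],[0,-0.3,4,0],[0,-0.3,4,0],[0,-0.3,4,0],[0,-0.3,4,0]]]'; python3 -m handwheel '[[[0,-0.3,4,0],[0,-0.3,4,0],[0,-0.3,4,0],[0,-0.3,2.4,0],[0,0,0,0],[0,0,0,0]]]'
python3 -c "
from go import *
show([546,-308,56])"
```

```text
time: 5.95
tool_pos: [533.4, -166.5, 235.8]
tcp_rot: [-2.158, 1.57, 2.713]
contact_force: [1.1, 0.0, -0.9]
grip_width: 23.3
time: 6.45
tool_pos: [544.1, -310.0, 234.9]
tcp_rot: [-2.427, 1.568, 2.441]
contact_force: [-0.0, 0.7, -0.6]
grip_width: 23.3
t 6.45 tcp [ 544.1 -310.   234.9] F [-0.   0.7 -0.6] w 23.3 q [-0.64  0.53  1.2   0.    1.41 -0.8 ]
axes x [-0.002  0.002 -1.   ] y [ 0.988  0.156 -0.002] z [ 0.156 -0.988 -0.002] turn to align jaws -0.003
delta tool now cm [17.89  0.24 -0.13]
delta tool after turn cm [17.89  0.24 -0.13] y2 [ 0.99  0.16 -0.  ]
```

```bash
python3 -m handwheel '[[[3.5,0.1,0,0],[3.5,0.1,0,0],[3.5,0,0,0],[3,0,0,0],[2,0,0,0],[1,0,0,0],[0.5,0,0,0],[0,0,0,0]]]'; 
python3 -c "
from go import *
show([546,-308,56]);cap('side','s2')
p,d,m=cap('top','t2')"
```

```text
time: 7.12
tool_pos: [546.9, -307.6, 66.2]
tcp_rot: [-2.428, 1.57, 2.444]
contact_force: [0.4, 0.9, -0.0]
grip_width: 22.9
t 7.12 tcp [ 546.9 -307.6   66.2] F [ 0.4  0.9 -0. ] w 22.9 q [-0.63  0.68  1.42  0.    1.04 -0.79]
axes x [-0.001  0.001 -1.   ] y [ 0.987  0.159 -0.001] z [ 0.159 -0.987 -0.001] turn to align jaws 0.001
delta tool now cm [ 1.02 -0.09  0.02]
delta tool after turn cm [ 1.02 -0.09  0.02] y2 [ 0.99  0.16 -0.  ]
```

View pics/s2.png

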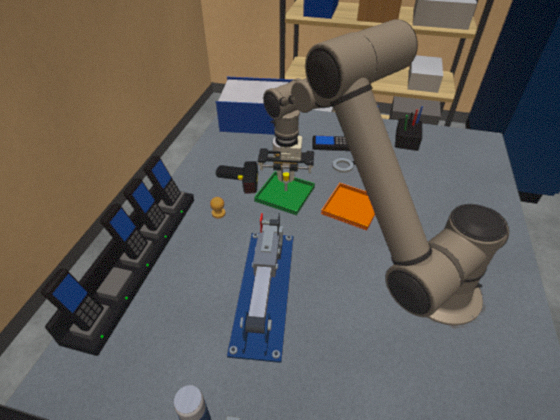

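View pics/t2.png

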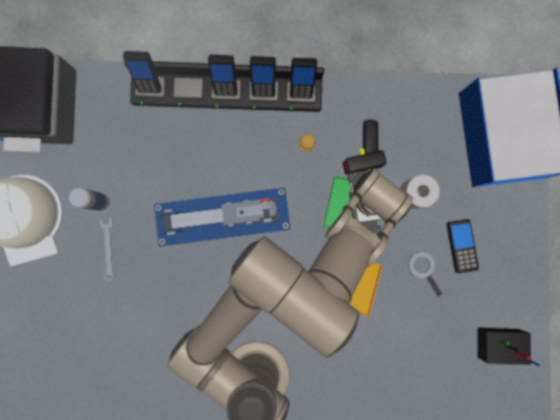

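The side view shows the yellow pin over the green tray at (285,178). I'll lower it the last centimetre and let go.

```bash
python3 -m handwheel '[[[0.5,0,0,0],[0.4,0,0,0],[0.2,0,0,0],[0,0,0,0],[0,0,0,0]]]'; python3 -m handwheel '[[[0,0,0,0],[0,0,0,0],[0,0,0,0],[0,0,0,0],[0,0,0,0],[0,0,0,0],[0,0,0,0],[0,0,0,0]]]' 0.9
python3 -c "
from go import *
show([546,-308,56]);cap('side','s3')"
```

```text
time: 7.63
tool_pos: [546.8, -308.6, 55.5]
tcp_rot: [-1.706, 1.571, -3.118]
contact_force: [0.8, -0.8, -0.2]
grip_width: 23.3
time: 8.3
tool_pos: [546.9, -308.6, 55.5]
tcp_rot: [0.191, 1.571, -1.221]
contact_force: [0.7, -0.2, 0.7]
grip_width: 72.0
t 8.3 tcp [ 546.9 -308.6   55.5] F [ 0.7 -0.2  0.7] w 72.0 q [-0.64  0.69  1.43 -0.    1.02 -0.79]
axes x [ 0. -0. -1.] y [0.987 0.158 0.   ] z [ 0.158 -0.987  0.   ] turn to align jaws -0.0
delta tool now cm [-0.05 -0.08 -0.07]
delta tool after turn cm [-0.05 -0.08 -0.07] y2 [0.99 0.16 0.  ]
```

View pics/s3.png

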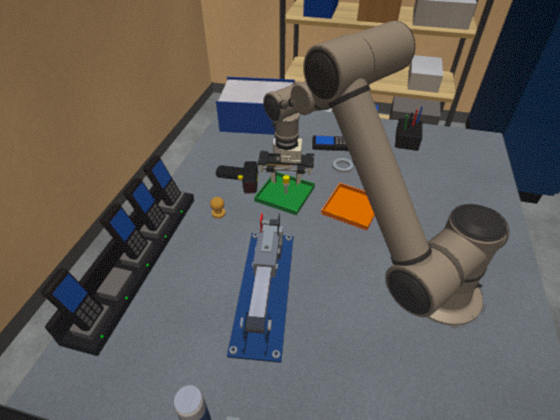

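The pin now stands in the green tray at about (286,183), with the fingers open around it. I'll go straight up and back towards the tab.

```bash
python3 -m handwheel '[[[-1,0,0,0],[-2.5,0,0,0],[-3.5,0,0,0],[-3.5,0,0,0],[-3.5,0,0,0],[-3.5,0,0,0],[-1,0,0,0],[0,0,0,0]]]' 1
python3 - <<'E'
from go import *
cap('wrist','w4');cap('side','s4')
show([532,-70,235])
E
```

```text
time: 9.02
tool_pos: [548.1, -309.4, 245.3]
tcp_rot: [0.771, 1.563, -0.641]
contact_force: [0.5, -0.2, -0.3]
grip_width: 91.9
t 9.12 tcp [ 546.5 -308.3  240. ] F [-0.8  0.  -0. ] w 91.6 q [-0.64  0.53  1.19 -0.    1.42 -0.79]
axes x [-0.001  0.    -1.   ] y [ 0.987  0.158 -0.001] z [ 0.158 -0.987 -0.   ] turn to align jaws -0.0
delta tool now cm [  0.51   2.34 -23.76]
delta tool after turn cm [  0.51   2.35 -23.76] y2 [ 0.99  0.16 -0.  ]
```

View pics/s4.png

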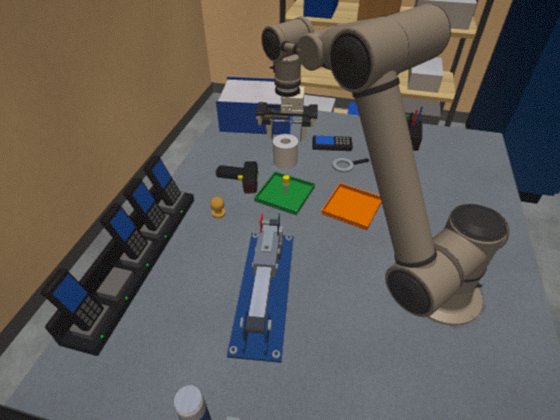

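The pin stands upright in the tray at (286,183) with the gripper clear. Next I'll move to where the wrist camera sees tab and plate at two heights.

```bash
python3 -m handwheel '[[[0,0.3,-4,0],[0,0.4,-4,0],[0,0.4,-4,0],[0,0.4,-4,0],[0,0.4,-4,0],[0.5,0.4,-3.7,0],[0,0,0,0],[0,0,0,0]]]'
cat > tabs.py <<'E'
from go import *
import sys
show([526,-20,130])
p,d,m=cap('wrist',sys.argv[1])
for l in ['thumb_plate','latch_tab']: print(l,[(np.round(x['point'],1).tolist(),round(x['conf'],2)) for x in bot.spot_point('wrist',l)][:2])
for c,s,k in blobs(p,(0,130,60),(8,255,255),(180,40,420,240),40)[0][:2]: print('red',c.round(1),s)
cv2.imwrite(f'pics/{sys.argv[1]}z.png',cv2.resize(p[60:240,160:420],None,fx=3,fy=3,interpolation=2)[:,:,::-1])
E
python3 tabs.py w5
```

```text
time: 9.78
tool_pos: [530.9, -68.8, 233.4]
tcp_rot: [-1.955, 1.566, 2.92]
contact_force: [1.0, -0.3, 1.3]
grip_width: 92.3
t 9.78 tcp [530.9 -68.8 233.4] F [ 1.  -0.3  1.3] w 92.3 q [-0.27  0.36  1.48 -0.    1.31 -0.43]
axes x [-0.004  0.001 -1.   ] y [ 0.987  0.162 -0.004] z [ 0.162 -0.987 -0.002] turn to align jaws 0.003
delta tool now cm [10.35  0.35 -4.88]
delta tool after turn cm [10.35  0.34 -4.88] y2 [ 0.99  0.16 -0.  ]
thumb_plate [([241.5, 148.8], 0.9), ([278.2, 137.3], 0.49)]
latch_tab [([320.0, 144.0], 0.88)]
red [315.8 147.8] [313 126   7  46 274]
```

View pics/w5z.png

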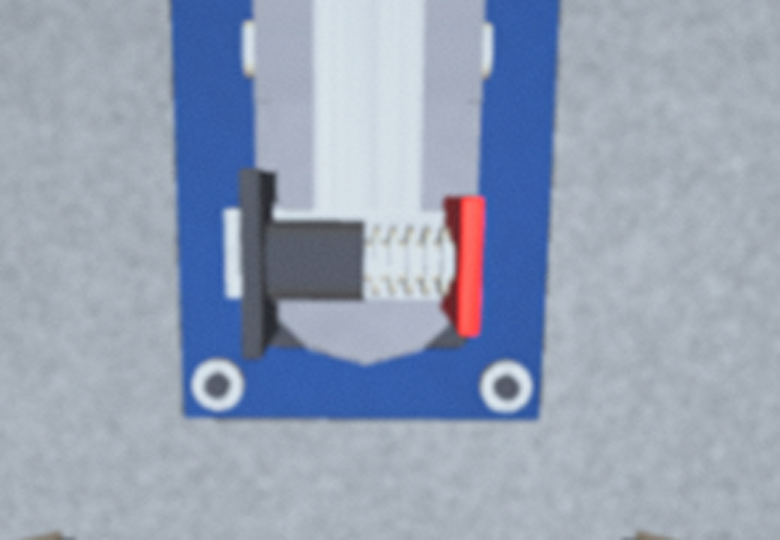

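Run:
```python
from go import *
m=bot.camera_model('wrist')
A=atz(m,(240.9,148),158);B=atz(m,(321.5,149),158)
C=(A+B)/2; print(A.round(1),B.round(1),C.round(1),np.linalg.norm(A-B), np.degrees(np.arctan2(B[1]-A[1],B[0]-A[0])))
d=np.load('pics/w5.npz')['d']; print(dep(d,(317.5,149)),dep(d,(244.5,148)),pt(m,(317.5,149),dep(d,(317.5,149),1)),pt(m,(244.5,148),dep(d,(244.5,148),1)))
y=np.array([.987,.159,0]); print(C-3*y,'A along y',A@y,B@y)
show([C[0],C[1],200])
```

```text
[499.6 -27.2 158. ] [555.1 -19.  158. ] [527.4 -23.1 158. ] 56.09565953264157 8.40338191468461
230.56412 230.29413 [552.30340166 -19.448641   158.51341977] [502.18774643 -26.75195863 158.9753122 ]
[524.41580155 -23.60486168 158.        ] A along y 488.8058471296845 544.8812991142272
t 9.93 tcp [531.8 -71.9 234.4] F [-0.5  0.1  0.6] w 91.8 q [-0.28  0.36  1.48 -0.    1.31 -0.43]
axes x [-0.002  0.    -1.   ] y [ 0.988  0.157 -0.002] z [ 0.157 -0.988 -0.   ] turn to align jaws -0.001
delta tool now cm [ 3.44  0.34 -4.88]
delta tool after turn cm [ 3.44  0.34 -4.88] y2 [ 0.99  0.16 -0.  ]
```

```bash
python3 -m handwheel '[[[0.5,-0.2,-1.7,0],[1.0,-0.2,-1.7,0],[1.5,-0.24,-1.6,0],[1.5,0,0,0],[0.5,0,0,0],[0,0,0,0],[0,0,0,0]]]'
python3 - <<'E'
from go import *
show([517.6,-23.6,123])
cap('wrist','w6');p,d,m=cap('side','s6')
cv2.imwrite('pics/s6z.png',cv2.resize(p[170:280,200:330],None,fx=5,fy=5,interpolation=2)[:,:,::-1])
E
```

```text
time: 10.52
tool_pos: [518.1, -23.8, 185.6]
tcp_rot: [-0.672, 1.571, -2.086]
contact_force: [0.1, -0.7, -0.6]
grip_width: 91.8
t 10.52 tcp [518.1 -23.8 185.6] F [ 0.1 -0.7 -0.6] w 91.8 q [-0.19  0.37  1.61 -0.    1.17 -0.35]
axes x [-0. -0. -1.] y [ 0.988  0.157 -0.   ] z [ 0.157 -0.988  0.   ] turn to align jaws -0.002
delta tool now cm [ 6.26 -0.05 -0.03]
delta tool after turn cm [ 6.26 -0.05 -0.03] y2 [ 0.99  0.16 -0.  ]
```

View pics/w6.png

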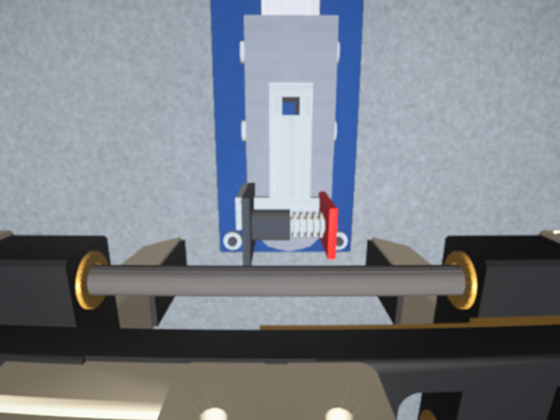

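View pics/s6z.png

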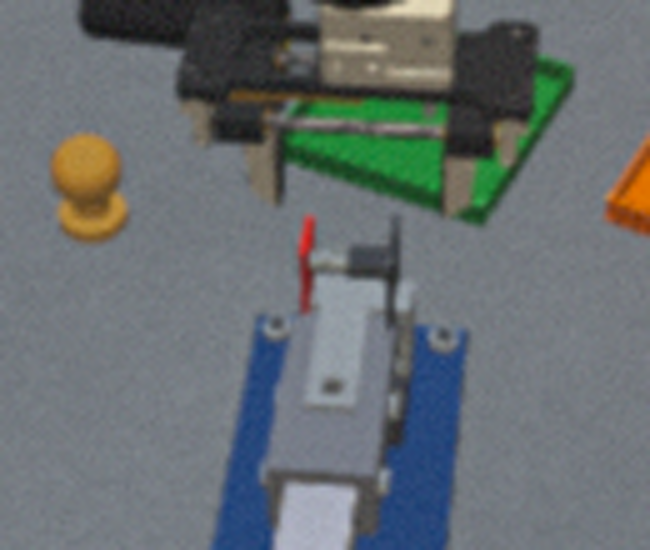

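Run:
```python
from go import *
p=np.load('pics/w6.npz')['p'];cv2.imwrite('pics/w6z.png',cv2.resize(p[170:280,210:370],None,fx=5,fy=5,interpolation=2)[:,:,::-1])
m=bot.camera_model('wrist')
y=np.array([.988,.157,0]);o=bot.get_obs();tc=o['tool_pos']
for uv in [(243.5,225),(336.5,228)]:
    q=atz(m,uv,158); print(q.round(1),(q-tc)@y)
```

```text
[498.3 -18.5 158. ] -19.122736407181353
[552.4 -11.8 158. ] 35.3906416016764
```

View pics/w6z.png

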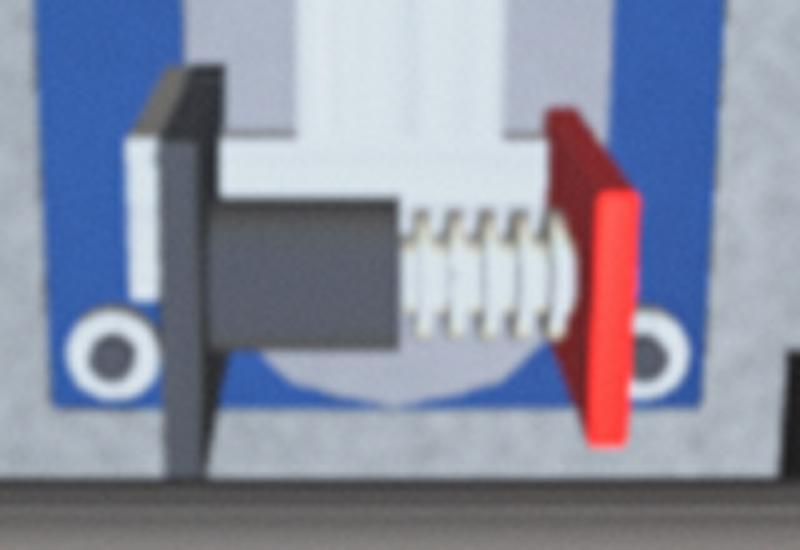

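The plate top spans columns 243–251 and the tab outer edge is at 338, giving offsets of −19.5 and +36 mm from the tool. That is 1 mm off the intended −18/+38, so I'll correct it while descending.

```bash
python3 -m handwheel '[[[2.0,-0.1,-0.15,0],[2.0,0,0,0],[1.5,0,0,0],[0.75,0,0,0],[0,0,0,0],[0,0,0,0]]]'; python3 -m handwheel '[[[0,0,0,0],[0,0,0,0],[0,0,0,0],[0,0,0,0],[0,0,0,0]]]' 0.5
python3 -c "
from go import *
show([517.6,-23.6,123])"
```

```text
time: 11.12
tool_pos: [517.1, -21.6, 123.6]
tcp_rot: [1.14, 1.57, -0.272]
contact_force: [-0.4, 0.5, 0.1]
grip_width: 91.6
time: 11.53
tool_pos: [518.0, -21.2, 123.7]
tcp_rot: [1.379, 1.567, -0.033]
contact_force: [5.0, 1.6, -0.3]
grip_width: 63.3
t 11.53 tcp [518.  -21.2 123.7] F [ 5.   1.6 -0.3] w 63.3 q [-0.19  0.44  1.69  0.    1.01 -0.35]
axes x [ 0.004 -0.    -1.   ] y [0.987 0.158 0.004] z [ 0.158 -0.987  0.001] turn to align jaws -0.0
delta tool now cm [ 0.07 -0.08  0.23]
delta tool after turn cm [ 0.07 -0.08  0.23] y2 [0.99 0.16 0.  ]
```

```bash
python3 -m handwheel '[[[0,0,0,0],[0,0,0,0],[0,0,0,0],[0,0,0,0],[0,0,0,0],[0,0,0,0],[0,0,0,0],[0,0,0,0]]]' 0
python3 -m handwheel '[[[0,0,0,0],[0,0,0,0],[0,0,0,0]]]'
python3 - <<'E'
from go import *
cap('wrist','w7')
p,d,m=cap('side','s7');cv2.imwrite('pics/s7z.png',cv2.resize(p[170:280,200:330],None,fx=5,fy=5,interpolation=2)[:,:,::-1])
show([517.6,-23.6,123])
E
```

```text
time: 12.2
tool_pos: [515.3, -21.6, 123.6]
tcp_rot: [-1.389, 1.569, -2.8]
contact_force: [-6.0, -2.6, 7.0]
grip_width: 35.3
time: 12.45
tool_pos: [515.3, -21.6, 123.6]
tcp_rot: [-1.397, 1.569, -2.809]
contact_force: [-7.6, -2.3, 6.5]
grip_width: 35.4
t 12.55 tcp [515.3 -21.6 123.7] F [-7.4 -1.6  7.5] w 35.4 q [-0.19  0.43  1.69 -0.    1.02 -0.35]
axes x [-0.002 -0.001 -1.   ] y [ 0.987  0.158 -0.002] z [ 0.158 -0.987  0.   ] turn to align jaws -0.0
delta tool now cm [0.06 0.19 0.24]
delta tool after turn cm [0.06 0.19 0.24] y2 [ 0.99  0.16 -0.  ]
```

View pics/s7z.png

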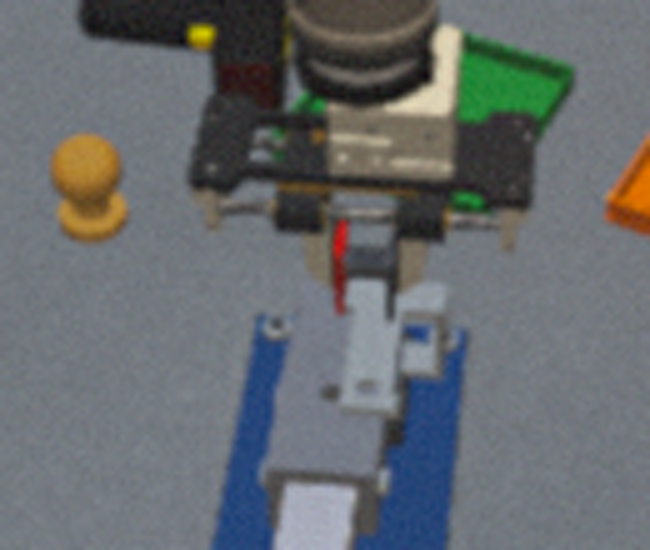

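View pics/w7.png

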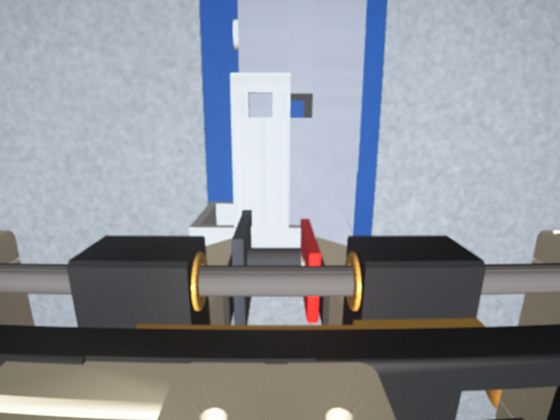

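The latch strap and its hole have shifted fully across (width 35.4 mm ≈ 36), and the coupler's hole shows at (300,105) beside the tail's at (260,105). Next, a small nudge to relax the side load, then the first part of the arc.

```bash
python3 -m handwheel '[[[0,-0.15,0,0],[0,0,0,0],[-0.3,0,-0.08,0],[-0.61,0,-0.16,0],[-0.61,0,-0.16,0],[-0.61,0,-0.16,0],[0,0,0,0],[0,0,0,0]]]'
python3 - <<'E'
from go import *
p,d,m=cap('side','s8');cv2.imwrite('pics/s8z.png',cv2.resize(p[170:280,200:330],None,fx=5,fy=5,interpolation=2)[:,:,::-1])
show([517.6,-23.6,123])
E
```

```text
time: 13.22
tool_pos: [514.4, -16.1, 144.6]
tcp_rot: [0.656, 1.57, -0.755]
contact_force: [2.3, -4.1, -4.7]
grip_width: 35.5
t 13.27 tcp [514.4 -16.2 144.4] F [ 3.3 -4.4 -4.1] w 35.2 q [-0.18  0.41  1.67 -0.    1.06 -0.34]
axes x [ 0.001 -0.001 -1.   ] y [0.987 0.158 0.   ] z [ 0.158 -0.987  0.001] turn to align jaws -0.0
delta tool now cm [2.14 0.2  0.78]
delta tool after turn cm [2.14 0.2  0.78] y2 [0.99 0.16 0.  ]
```

View pics/s8z.png

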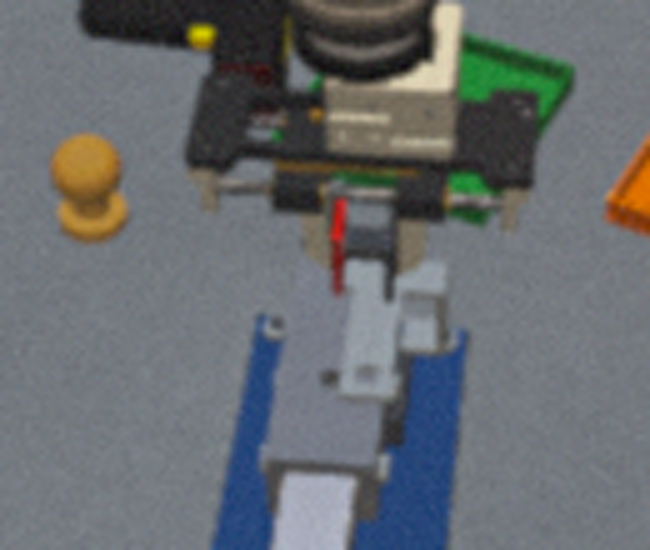

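The tongue rose 21 mm with the tab still pulled, and the load is light. I'll continue along the arc.

```bash
python3 -m handwheel '[[[-0.58,0,-0.14,0],[-0.58,0,-0.18,0],[-0.58,0,-0.20,0],[-0.58,0,-0.21,0],[-0.57,0,-0.22,0],[-0.57,0,-0.23,0],[-0.3,0,-0.12,0],[0,0,0,0]]]'
python3 - <<'E'
from go import *
show([517.6,-23.6,123])
E
```

```text
time: 13.93
tool_pos: [512.2, -2.4, 182.6]
tcp_rot: [1.953, 1.57, 0.542]
contact_force: [5.5, 1.0, -6.3]
grip_width: 35.2
t 13.93 tcp [512.2  -2.4 182.6] F [ 5.5  1.  -6.3] w 35.2 q [-0.15  0.36  1.63  0.    1.15 -0.31]
axes x [ 0.001  0.    -1.   ] y [0.987 0.159 0.001] z [ 0.159 -0.987 -0.   ] turn to align jaws 0.0
delta tool now cm [5.96 0.19 2.18]
delta tool after turn cm [5.96 0.2  2.18] y2 [0.99 0.16 0.  ]
```

```bash
python3 -m handwheel '[[[-0.57,0,-0.27,0],[-0.57,0,-0.28,0],[-0.56,0,-0.29,0],[-0.56,0,-0.30,0],[-0.55,0,-0.31,0],[-0.5,0,-0.28,0],[0,0,0,0],[0,0,0,0]]]'
python3 - <<'E'
from go import *
show([517.6,-23.6,123])
p,d,m=cap('side','s9');cv2.imwrite('pics/s9z.png',cv2.resize(p[150:370,190:340],None,fx=2.7,fy=2.7,interpolation=2)[:,:,::-1])
print([ (x['point'],x['conf']) for x in bot.spot_point('side','mouth')][:2])
cap('wrist','w9'); show([517.6,-23.6,123])
E
```

```text
time: 14.6
tool_pos: [509.6, 13.9, 215.0]
tcp_rot: [1.058, 1.57, -0.353]
contact_force: [5.3, -0.8, -5.2]
grip_width: 35.0
t 14.6 tcp [509.6  13.9 215. ] F [ 5.3 -0.8 -5.2] w 35.0 q [-0.12  0.32  1.58 -0.    1.23 -0.28]
axes x [ 0.001 -0.    -1.   ] y [0.987 0.159 0.001] z [ 0.159 -0.987  0.   ] turn to align jaws -0.0
delta tool now cm [9.2  0.19 3.83]
delta tool after turn cm [9.2  0.19 3.83] y2 [0.99 0.16 0.  ]
[([269.7, 219.1], 0.62)]
t 14.75 tcp [509.6  13.8 214.8] F [ 5.5 -0.5 -3.9] w 34.9 q [-0.12  0.32  1.58  0.    1.23 -0.28]
axes x [ 0. -0. -1.] y [0.987 0.158 0.   ] z [ 0.158 -0.987  0.   ] turn to align jaws -0.0
delta tool now cm [9.18 0.2  3.82]
delta tool after turn cm [9.18 0.2  3.82] y2 [0.99 0.16 0.  ]
```

View pics/s9z.png

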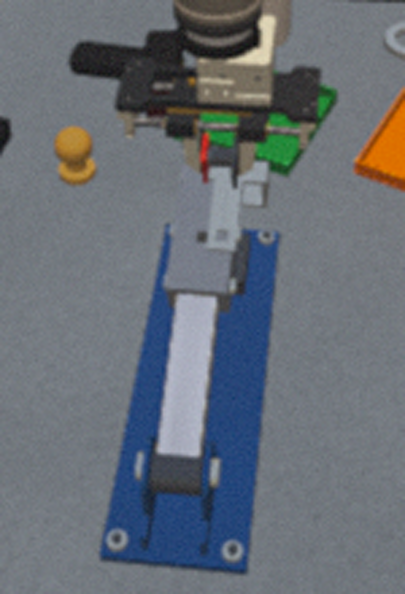

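View pics/w9.png

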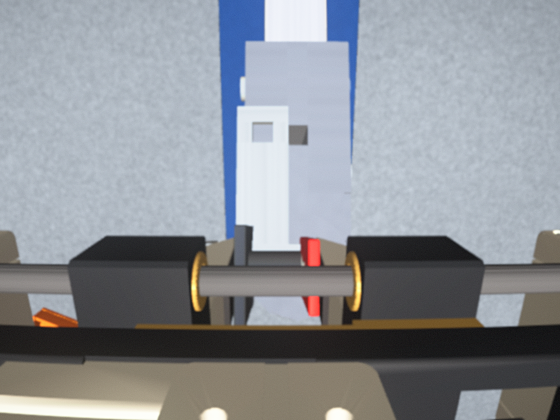

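The tongue is up and the latch tail is still fully across. I'll check the tilt by depth, the pin in the tray, and steadiness.

Run:
```python
from go import *
z=np.load('pics/w9.npz');d=z['d'];m=bot.camera_model('wrist')
P=[pt(m,(u,v),d[v,u]) for u in range(305,342,4) for v in list(range(50,120,4))+list(range(150,225,4)) if d[v,u]>0]
P=np.array(P); A=np.c_[P[:,:2],np.ones(len(P))]; c,*_=np.linalg.lstsq(A,P[:,2],rcond=None); res=A@c-P[:,2]
k=abs(res)<3; c,*_=np.linalg.lstsq(A[k],P[k,2],rcond=None)
x=np.array([.158,-.987]); s=c[:2]@x; th=np.arctan(s); print('theta',th,'inl',k.mean(),'mouth z',76+300*np.sin(th)-18*np.cos(th),'over ball',76+300*np.sin(th)-18*np.cos(th)-101)
p,dd,t=cap('top','t9'); ps,ds,ms=cap('side','s10')
for n,q,D,M,b in [('top',p,dd,t,(300,170,400,250)),('side',ps,ds,ms,(250,165,320,220))]:
    for cc,ss,kk in blobs(q,(22,120,120),(34,255,255),b,4)[0][:2]: print(n,cc,pt(M,cc,np.median(D[kk])).round(0))
# top-face plane height at the ball in front
show([517,0,0]); print(bot.get_obs()['dq'].round(3))
```

```text
theta 0.3143465952409678 inl 1.0 mouth z 151.64057007019724 over ball 50.64057007019724
top [358.12195122 205.97560976] [ 546. -307.   81.]
t 14.85 tcp [509.6  13.8 214.7] F [ 4.8 -0.1 -4.3] w 35.2 q [-0.12  0.32  1.58  0.    1.23 -0.28]
axes x [ 0. -0. -1.] y [0.987 0.158 0.   ] z [ 0.158 -0.987  0.   ] turn to align jaws -0.0
delta tool now cm [21.47  0.51  1.47]
delta tool after turn cm [21.47  0.51  1.47] y2 [0.99 0.16 0.  ]
[ 0.001  0.002 -0.002 -0.     0.     0.001]
```

View pics/s10.png

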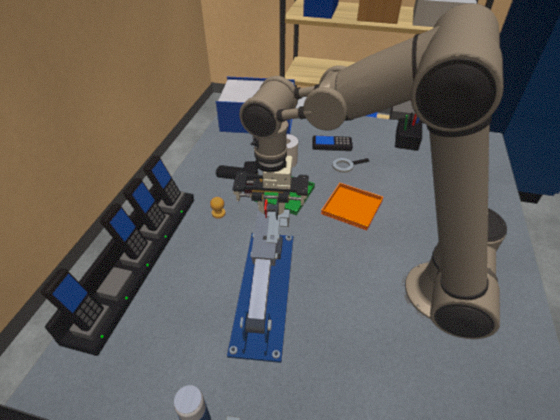

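View pics/t9.png

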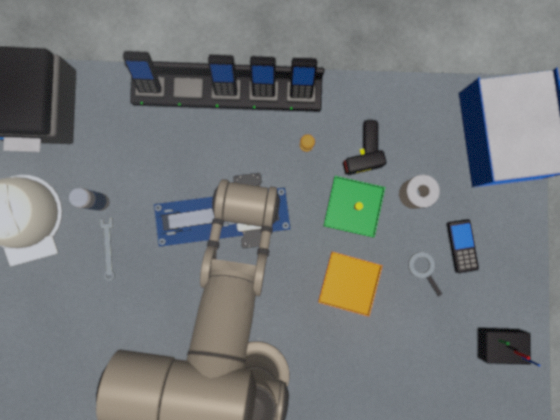

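Clear space measures 50.6 mm. The pin stands in the tray (top view at (358,206), head top at z 81), everything else is in place and the arm is still. Handing in.

```bash
python3 -m handwheel '[[[0,0,0,0],[0,0,0,0],[0,0,0,0]]]'; python3 -c "
from plant import bot
print(bot.close_job()); o=bot.get_obs(); print(o['time'],o['tool_pos'],o['grip_width'],o['contact_force'])"
```

```text
time: 15.1
tool_pos: [509.6, 13.8, 214.7]
tcp_rot: [1.515, 1.57, 0.103]
contact_force: [5.3, -0.9, -5.0]
grip_width: 35.6
the job is handed in; nothing more can be done
None
the job is handed in; nothing more can be done
```

The hitch is uncoupled and I handed the job in at 15.1 s of the 48 s allowed, with the tongue held still in the gripper above the ball. The hand-in gives no verdict, so this rests on my own checks.

- **Pin:** I drew it up out of the coupler and left it standing upright near the middle of the green tray. The last top picture shows it there, with its head top at z ≈ 81 mm.
- **Latch:** I squeezed the tab fully across before lifting. The jaws read about 35–36 mm, against 36 mm when fully pulled, and held that through the whole lift. The pictures show the latch tail shifted right over.
- **Lift:** I raised the tongue along the arc about its hinge. The moves offer no tipping of the tool, so it stayed vertical and the pads turned on the plate and tab. The grip held throughout.
- **Final height:** A plane fitted to the coupler top by depth gives a tilt of 0.314 rad. That puts the underside at about 152 mm, which is about 51 mm of clear space over the ball. The tool's own rise of 91 mm agrees within 2 mm.
- **At rest:** Arm joint speeds were at most 0.002 rad/s, and the tool carried about 5 N downwards and 5 N sideways. The other things on the counter look undisturbed in the last side and top pictures.

**Checks that disagreed or failed:**
- The wrist camera's views of the tab and plate differed by 1–3 mm, so I took a value in between.
- The first top-and-wrist height for the pin head came out 13 mm low. Two wrist views gave 146 mm against the expected 148 mm, and I used those.
- The last side picture could not confirm the pin, because the gripper hides the tray there.

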